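# Fill the spice caddy for the cooking class

### The arm

A 7-joint arm with a two-finger parallel gripper is mounted at the origin on the work surface. World frame = base frame: x ahead of the robot, y to its left, z up, the work surface at z = 0. Lengths are in m, angles in degrees, forces in N, time in s.
With the tool pointing down it reaches from about 0.425 to 0.875 m from the base axis. Payload 4.7 kg.
Tool frame: the origin (TCP) lies between the finger pads; the fingertips stand 8 mm ahead of it and the grasp point (between the pads) lies 11 mm behind it (env.tip_extent is the distance from the TCP to the fingertips, in m); z points along the fingers, y is the line along which they close (so a half turn about z gives the same grasp; the last joint's range is limited). The gripper opens to 87 mm and grips with 3 to 60 N. Pads are 19 mm wide; open, the fingers measure 117 mm over their backs; the gripper's body (75 mm by 190 mm) begins 51 mm behind the grasp point.
Start: joints at [76.037, 18.392, -4.016, 83.108, 1.295, 78.541, -3.26], TCP at [0.166, -0.629, 0.231] pointing down, gripper open.
Joint ranges: [-163.93, 163.93], [-17.29, 119.83], [-79.2, 71.16], [3.27, 140.29], [-89.18, 269.18], [5.43, 117.66], [-154.24, 154.24]. Speed limits (degrees/s): [147.25, 147.25, 180, 180, 180, 180, 180].

### API

Orientations are given as [roll, pitch, yaw] about the fixed x, y, z axes, in that order (R = Rz(yaw) Ry(pitch) Rx(roll)).
In Python, from cell import sensors, vision, workorder, env gives the robot as it stands.
- The arm moves only by the tool drive_tool, never from a script. Its argument "moves" is a list of rows, each an object of numbers: "x", "y", "z": the shift along the tool's x, y, z in mm; "rx", "ry", "rz": the turn, a rotation vector about the tool's x, y, z in rad; "fingers": the closure, from -1 (fully open) to 1 (shut). In form: [{"x": .., "y": .., "z": .., "rx": .., "ry": .., "rz": .., "fingers": ..}, ...]. A call has 1 to 20 rows; each row is the pose to reach, as a shift and turn from the pose commanded when the call began, along the tool's axes at that moment; what a row does not reach only later rows make up. A row lasts 1/8 s, in which the tool goes at most 62.5 mm and 10.7 degrees, less where a joint would pass 70% of its speed; a pose out of reach is approached as far as the arm can. A call with a gripper value outside its range is refused whole. The fingers move at their own pace and stop on an object; "force" is the grip in N (left out, the last holds). Time passes only in rows, so rows that repeat a pose let the fingers close. It gives the time, the measured TCP pose, the force, the opening and the grip force at its end, in the units of the state.
- sensors.get_obs(): the state, without advancing time (a new reading comes with each control period).
- vision.read_camera(name): name is "scene" or "top" or "wrist"; returns a dict with "image" (400x640x3 uint8, red, green, blue), "fx", "fy", "cx", "cy" (pixels), "R" (3x3) and "t" (3): a world point X has camera coordinates R X + t. Camera axes: x right, y down, z forward; pixel columns grow to the right and rows downward; lengths in m; the calibration is good to about 2 mm. A picture is of the moment at which its call begins. There is no depth.
- workorder.sign_off(): hands the job in; it is judged then, once.
The state is a dict: "time_s": time; "qpos": joint angles; "joint_velocities": joint speeds; "effort": joint torques, N m; "tool_pos": TCP position; "tool_rot": TCP orientation; "force": force on the tool from outside, world axes, zero at the start; "wrist_torque": the same for the moment, N m; "grip_width": finger opening in m; "grasp_force": force on a finger pad.
Only numpy, scipy, OpenCV 4.12 (cv2) and the standard library are available. Lean on these libraries where they do the work, as an engineer would, in place of code of your own. Each camera call takes 0.05 s, during which the arm holds its last target. There are 200 camera calls.

### The job

Gather the four small spice jars with red, yellow, green and blue caps into the metal caddy, standing each one upright in the cell whose liner has the colour of its cap. They are glass: keep them upright and set them down, do not drop them. Leave the white-capped jar and the wide red-capped preserve jar where they stand.

Things in the scene. Friction and masses are not known exactly. Their poses are not given: they have to be found in the camera images.
- jar_red: Loose small glass spice jar with a red screw cap: an upright cylinder, 44 mm diameter and 90 mm tall, the cap being the top 22 mm at the same diameter; about 160 g. It stands upright on the table. Origin at the centre of its underside, z up along the jar.
- jar_yellow: Loose small glass spice jar with a yellow screw cap: an upright cylinder, 44 mm diameter and 90 mm tall, the cap being the top 22 mm at the same diameter; about 160 g. It stands upright on the table. Origin at the centre of its underside, z up along the jar.
- jar_green: Loose small glass spice jar with a green screw cap: an upright cylinder, 44 mm diameter and 90 mm tall, the cap being the top 22 mm at the same diameter; about 160 g. It stands upright on the table. Origin at the centre of its underside, z up along the jar.
- jar_blue: Loose small glass spice jar with a blue screw cap: an upright cylinder, 44 mm diameter and 90 mm tall, the cap being the top 22 mm at the same diameter; about 160 g. It stands upright on the table. Origin at the centre of its underside, z up along the jar.
- liner_red: Flat round red liner, 60 mm diameter, 2.5 mm thick, fixed in the middle of one of the caddy's four cells. Origin at the centre of its underside, 5 mm above the table; a jar standing on it has its underside 7.5 mm above the table. x and y run parallel to the caddy's walls. Caddy: open square metal tray, 147 mm outside, 2 x 2 square cells.
- liner_yellow: Flat round yellow liner, 60 mm diameter, 2.5 mm thick, fixed in the middle of one of the caddy's four cells. Origin at the centre of its underside, 5 mm above the table; a jar standing on it has its underside 7.5 mm above the table. x and y run parallel to the caddy's walls. Caddy: outer walls and cross divider 35 mm high, 5 mm thick.
- liner_green: Flat round green liner, 60 mm diameter, 2.5 mm thick, fixed in the middle of one of the caddy's four cells. Origin at the centre of its underside, 5 mm above the table; a jar standing on it has its underside 7.5 mm above the table. x and y run parallel to the caddy's walls. Caddy: cells 66 mm wide inside, at 71 mm pitch; it does not move when pushed.
- liner_blue: Flat round blue liner, 60 mm diameter, 2.5 mm thick, fixed in the middle of one of the caddy's four cells. Origin at the centre of its underside, 5 mm above the table; a jar standing on it has its underside 7.5 mm above the table. x and y run parallel to the caddy's walls. Caddy: thin loop handles stick out 23 mm from two of the outer walls, below the rim.
- jar_white: Look-alike that stays: the same small glass jar (44 mm diameter, 90 mm tall) with a white cap. Origin at the centre of its underside.
- preserve_jar: Look-alike that stays: a wider, lower preserve jar with a red cap, 68 mm diameter and 75 mm tall, too wide for a cell; loose, upright. Origin at the centre of its underside.
Mind the look-alikes: they are no part of the job. What is shaped like the jar_yellow but pink or purple is not meant.

How it is judged:
By the outcome, as a careful person would: the job done as asked, in the order asked, and still so for the second after the job is handed in, with the robot touching nothing.
It also fails if it takes over 99 s, if anything falls off the work surface, if the arm or the gripper's body presses on something with over 40 N, if the wrist force passes 120 N, or if a joint passes its speed limit or range.

## Working session

There is one attempt and no reset: what is moved stays moved. The work goes in short steps, Python scripts to look and compute and a tool call to move; the robot and the scene stay as the last step left them, time stands still between calls to the robot, and variables do not carry over. Pictures are saved under pics/ and viewed, at most 14 in all, crops included, and the job is handed in when it is done.

Besides the shell and the picture viewer there is one more tool, called after "Request:" as name(argument=value, ...), one argument or row to a line, values as JSON. drive_tool: Moves the arm, as the interface text tells. Its arguments: {"type":"object","properties":{"moves":{"type":"array"},"force":{"type":"number"}},"required":["moves"]}

```bash
mkdir -p pics
python3 - <<'E'
from cell import sensors, vision, workorder, env
import cv2
for n in ("top","scene"):
    c=vision.read_camera(n); cv2.imwrite(f"pics/{n}0.png",c["image"][:,:,::-1])
    print(n,c["fx"],c["fy"],c["cx"],c["cy"],c["R"],c["t"])
print(sensors.get_obs())
E
```

```text
top 379.66716932045045 379.66716932045045 323.72690946328214 204.71935944399178 [[-0.00997955 -0.99953611 -0.02877461]
 [-0.99051646  0.01382472 -0.1366968 ]
 [ 0.13703119  0.02713756 -0.99019493]] [0.01816588 0.48085965 1.05174221]
scene 390.37964688231546 390.37964688231546 320.0429147043435 201.77558728258248 [[-0.73259114  0.68049853  0.01523067]
 [ 0.55335707  0.60844863 -0.56884639]
 [-0.39636621 -0.40830383 -0.82230275]] [ 0.33780406 -0.25467791  1.36372903]
{'time_s': 0.1, 'qpos': array([76.0353398 , 18.43395416, -4.01640679, 83.16647485,  1.29683509,
       78.53907277, -3.25809341]), 'joint_velocities': array([ 0.02608187, -0.13316779,  0.04074546, -0.19352607, -0.04401811,
        0.01981876,  0.05920618]), 'effort': array([-3.70612179e-04, -4.92574167e+01, -4.05976865e-01, -3.13398564e+01,
       -6.40632631e-02,  3.95077514e-02,  1.00474333e-04]), 'tool_pos': array([ 0.16557363, -0.62808435,  0.2295933 ]), 'tool_rot': array([-1.79905831e+02,  6.81205073e-03,  1.47773318e+01]), 'force': array([ 0.66536932, -0.20658301, -0.38584669]), 'wrist_torque': array([0.00609642, 0.04056516, 0.02943669]), 'grasp_force': 0.0, 'grip_width': 0.08694659319296687}
```

View pics/top0.png

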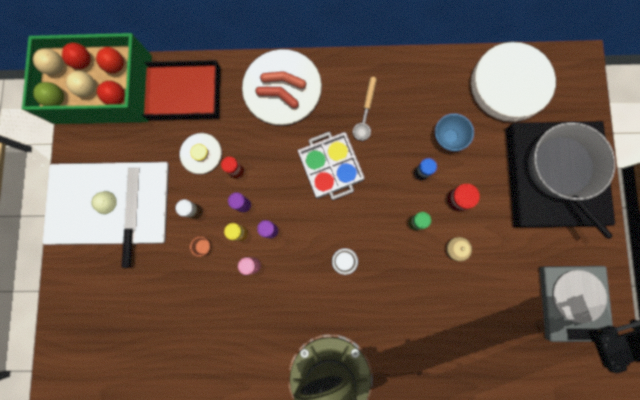

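View pics/scene0.png

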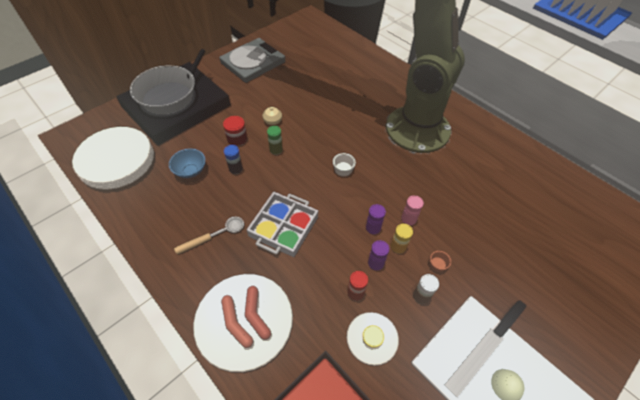

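The top view shows caps at red (231,165), yellow (234,231), green (422,220) and blue (428,166). The liners are green (316,159), yellow (338,151), red (324,181) and blue (346,173). Look-alikes are white (186,208), preserve jar (465,197), purples (238,201) and (267,228), and pink (248,266). The scene view agrees.

```bash
cat > h.py <<'E'
from cell import sensors, vision, workorder, env
import cv2, numpy as np
from scipy.optimize import least_squares
def cams(names=("top","scene")): return {n:vision.read_camera(n) for n in names}
def proj(c,X):
    p=X@c["R"].T+c["t"]; return p[:,:2]/p[:,2:]*[c["fx"],c["fy"]]+[c["cx"],c["cy"]]
def ray(c,uv,z):
    d=c["R"].T@np.array([(uv[0]-c["cx"])/c["fx"],(uv[1]-c["cy"])/c["fy"],1]); o=-c["R"].T@c["t"]
    return (o+d*(z-o[2])/d[2])[:2]
def blob(c,seed,hue,tol=9,smin=110):
    h=cv2.cvtColor(c["image"],cv2.COLOR_RGB2HSV).astype(int)
    m=((abs((h[...,0]-hue+90)%180-90)<tol)&(h[...,1]>smin)&(h[...,2]>50)).astype(np.uint8)
    n,l,s,ce=cv2.connectedComponentsWithStats(m,connectivity=4)
    i=1+np.argmin(np.hypot(*(ce[1:]-seed).T)+100*(s[1:,4]<25)); return ce[i],s[i,4]
a=np.linspace(0,2*np.pi,40,endpoint=False)
def model(c,xy,r,z0,z1):
    X=np.vstack([np.c_[xy[0]+r*np.cos(a),xy[1]+r*np.sin(a),0*a+z] for z in (z0,z1)])
    M=cv2.moments(cv2.convexHull(proj(c,X).astype(np.float32)))
    return np.array([M["m10"],M["m01"]])/M["m00"],M["m00"]
def locate(c,seed,hue,r=.022,z0=.068,z1=.09,**k):
    b,A=blob(c,seed,hue,**k)
    s=least_squares(lambda p:model(c,p,r,z0,z1)[0]-b,ray(c,b,z1))
    return s.x,A,model(c,s.x,r,z0,z1)[1]
HUE=dict(red=0,yellow=28,green=65,blue=110,purple=140)
E
python3 - <<'E'
from h import *
C=cams()
T=dict(top=dict(red=(231,165),yellow=(234,231),green=(422,220),blue=(428,166)),scene=dict(red=(358,281),yellow=(403,232),green=(274,131),blue=(232,151)))
L=dict(top=dict(green=(316,159),yellow=(338,151),red=(324,181),blue=(346,173)),scene=dict(blue=(279,211),red=(300,219),yellow=(266,229),green=(289,239)))
for n in C:
    hs=cv2.cvtColor(C[n]["image"],cv2.COLOR_RGB2HSV)
    for k,s in T[n].items():
        r=locate(C[n],s,HUE[k]); print(n,"jar",k,r[0].round(4),r[1],round(r[2]),hs[s[1],s[0]])
    for k,s in L[n].items():
        r=locate(C[n],s,HUE[k],.030,.0074,.0075); print(n,"liner",k,r[0].round(4),r[1],round(r[2]),hs[s[1],s[0]])
for k,s in dict(white=(186,207),purple1=(238,200),purple2=(267,228),pink=(248,265),preserve=(465,195),cork=(459,248),bowlw=(345,261),orange=(200,246),spoon=(362,131),bbowl=(454,132)).items(): print(k,ray(C["top"],s,.07).round(3))
E
```

```text
top jar red [0.5862 0.2683] 371 233 [  1 202 222]
top jar yellow [0.405  0.2586] 287 238 [ 28 170 236]
top jar green [ 0.4293 -0.2525] 204 241 [ 67 137 190]
top jar blue [ 0.5764 -0.2753] 227 240 [109 182 221]
top liner green [0.6212 0.0377] 227 309 [ 67 141 183]
top liner yellow [ 0.6465 -0.0291] 270 308 [ 28 171 235]
top liner red [0.5549 0.0125] 275 317 [  1 191 230]
top liner blue [ 0.5801 -0.0539] 270 316 [108 177 226]
scene jar red [0.5867 0.2713] 314 304 [  1 169 202]
scene jar yellow [0.4012 0.2583] 252 263 [ 25 145 222]
scene jar green [ 0.421  -0.2617] 81 178 [ 64 119 144]
scene jar blue [ 0.5712 -0.2818] 144 197 [111 159 184]
scene liner blue [ 0.5749 -0.0575] 193 270 [111 154 189]
scene liner red [0.5496 0.0091] 218 283 [  1 170 197]
scene liner yellow [ 0.6413 -0.0324] 221 298 [ 25 141 223]
scene liner green [0.6141 0.0263] 56 308 [ 64 110 156]
white [0.475 0.395]
purple1 [0.493 0.25 ]
purple2 [0.414 0.168]
pink [0.314 0.219]
preserve [ 0.497 -0.376]
cork [ 0.353 -0.351]
bowlw [ 0.322 -0.045]
orange [0.366 0.352]
spoon [ 0.685 -0.099]
bbowl [ 0.677 -0.356]
```

```bash
cat >> h.py <<'E'
from scipy.spatial.transform import Rotation as Ro
def go(*targets):
    o=sensors.get_obs(); R=Ro.from_euler("xyz",o["tool_rot"],degrees=True); p=np.array(o["tool_pos"]); 
    print("t",round(o["time_s"],2),"tcp",p.round(4),o["tool_rot"].round(2),"w",round(o["grip_width"],4),"f",np.round(o["force"],1))
    for x,y,z,yaw in targets:
        d=R.inv().apply(np.array([x,y,z])-p)*1000; r=(R.inv()*Ro.from_euler("xyz",[180,0,yaw],degrees=True)).as_rotvec()
        print((x,y,z,yaw),"->",d.round(1),r.round(4))
E
python3 -c "
from h import *
go((.52,-.15,.23,66),(.586,.27,.2,66))"
```

```text
t 0.2 tcp [ 0.1656 -0.6282  0.2299] [-179.94    0.     14.77] w 0.0867 f [ 0.6  0.2 -0. ]
(0.52, -0.15, 0.23, 66) -> [ 4.646e+02 -3.721e+02  3.000e-01] [-1.100e-03 -4.000e-04 -8.941e-01]
(0.586, 0.27, 0.2, 66) -> [ 635.5 -761.3   30.7] [-1.100e-03 -4.000e-04 -8.941e-01]
```

Request:
drive_tool(
  moves=[
    {"x":465,"y":-372,"z":0,"rz":-0.894},
    {"x":465,"y":-372,"z":0,"rz":-0.894},
    {"x":465,"y":-372,"z":0,"rz":-0.894},
    {"x":465,"y":-372,"z":0,"rz":-0.894},
    {"x":465,"y":-372,"z":0,"rz":-0.894},
    {"x":465,"y":-372,"z":0,"rz":-0.894},
    {"x":465,"y":-372,"z":0,"rz":-0.894},
    {"x":465,"y":-372,"z":0,"rz":-0.894},
    {"x":465,"y":-372,"z":0,"rz":-0.894},
    {"x":465,"y":-372,"z":0,"rz":-0.894},
    {"x":635,"y":-761,"z":30,"rz":-0.894},
    {"x":635,"y":-761,"z":30,"rz":-0.894},
    {"x":635,"y":-761,"z":30,"rz":-0.894},
    {"x":635,"y":-761,"z":30,"rz":-0.894},
    {"x":635,"y":-761,"z":30,"rz":-0.894},
    {"x":635,"y":-761,"z":30,"rz":-0.894},
    {"x":635,"y":-761,"z":30,"rz":-0.894},
    {"x":635,"y":-761,"z":30,"rz":-0.894},
    {"x":635,"y":-761,"z":30,"rz":-0.894},
    {"x":635,"y":-761,"z":30,"rz":-0.894},
  ],
)

```text
invalid input at $.moves[0]: expected keys x, y, z, rx, ry, rz, fingers
```

Run:
```python
from h import *
go((.586,.27,.2,66))
c=vision.read_camera("wrist"); cv2.imwrite("pics/w1.png",c["image"][:,:,::-1])
np.savez("w1.npz",**c)
print(c["fx"],proj(c,np.array([[.586,.27,.09]])),(-c["R"].T@c["t"]).round(3))
```

```text
t 0.2 tcp [ 0.1656 -0.6282  0.2299] [-179.94    0.     14.77] w 0.0867 f [ 0.6  0.2 -0. ]
(0.586, 0.27, 0.2, 66) -> [ 635.5 -761.3   30.7] [-1.100e-03 -4.000e-04 -8.941e-01]
304.91506377114655 [[-1361.72008992 -1168.05107797]] [ 0.235 -0.61   0.385]
```

View pics/w1.png

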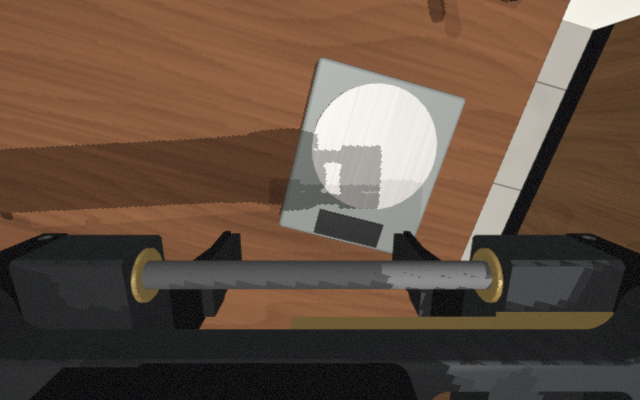

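The move call was refused because every key is required, so the wrist image shows only the kitchen scale at the start pose. I'll resend it with all the keys.

Request:
drive_tool(
  moves=[
    {"x":465,"y":-372,"z":0,"rx":0,"ry":0,"rz":-0.894,"fingers":-1},
    {"x":465,"y":-372,"z":0,"rx":0,"ry":0,"rz":-0.894,"fingers":-1},
    {"x":465,"y":-372,"z":0,"rx":0,"ry":0,"rz":-0.894,"fingers":-1},
    {"x":465,"y":-372,"z":0,"rx":0,"ry":0,"rz":-0.894,"fingers":-1},
    {"x":465,"y":-372,"z":0,"rx":0,"ry":0,"rz":-0.894,"fingers":-1},
    {"x":465,"y":-372,"z":0,"rx":0,"ry":0,"rz":-0.894,"fingers":-1},
    {"x":465,"y":-372,"z":0,"rx":0,"ry":0,"rz":-0.894,"fingers":-1},
    {"x":465,"y":-372,"z":0,"rx":0,"ry":0,"rz":-0.894,"fingers":-1},
    {"x":465,"y":-372,"z":0,"rx":0,"ry":0,"rz":-0.894,"fingers":-1},
    {"x":465,"y":-372,"z":0,"rx":0,"ry":0,"rz":-0.894,"fingers":-1},
    {"x":635,"y":-761,"z":30,"rx":0,"ry":0,"rz":-0.894,"fingers":-1},
    {"x":635,"y":-761,"z":30,"rx":0,"ry":0,"rz":-0.894,"fingers":-1},
    {"x":635,"y":-761,"z":30,"rx":0,"ry":0,"rz":-0.894,"fingers":-1},
    {"x":635,"y":-761,"z":30,"rx":0,"ry":0,"rz":-0.894,"fingers":-1},
    {"x":635,"y":-761,"z":30,"rx":0,"ry":0,"rz":-0.894,"fingers":-1},
    {"x":635,"y":-761,"z":30,"rx":0,"ry":0,"rz":-0.894,"fingers":-1},
    {"x":635,"y":-761,"z":30,"rx":0,"ry":0,"rz":-0.894,"fingers":-1},
    {"x":635,"y":-761,"z":30,"rx":0,"ry":0,"rz":-0.894,"fingers":-1},
    {"x":635,"y":-761,"z":30,"rx":0,"ry":0,"rz":-0.894,"fingers":-1},
    {"x":635,"y":-761,"z":30,"rx":0,"ry":0,"rz":-0.894,"fingers":-1},
  ],
)

```text
time_s: 2.75
tool_pos: [0.5864, 0.2669, 0.2005]
tool_rot: [179.9, 0.1, 65.8]
force: [0.5, -0.3, 0.2]
grip_width: 0.0869
grasp_force: 0.0
```

Run:
```python
from h import *
go((.586,.27,.2,66))
c=vision.read_camera("wrist"); cv2.imwrite("pics/w2.png",c["image"][:,:,::-1])
p=proj(c,np.array([[.586,.27,.09]])); print(p)
print(locate(c,p[0],0))
```

```text
t 2.75 tcp [0.5864 0.2669 0.2005] [1.7994e+02 7.0000e-02 6.5820e+01] w 0.0869 f [ 0.5 -0.3  0.2]
(0.586, 0.27, 0.2, 66) -> [ 2.6 -1.7  0.5] [ 0.001   0.0012 -0.0031]
[[314.6501861  199.33471369]]
(array([0.59154035, 0.27474219]), np.int32(2226), 1977.37383667822)
```

View pics/w2.png

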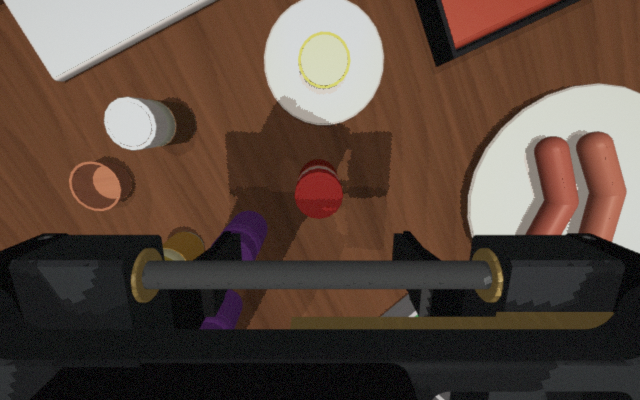

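The red cap's top disc is centred at about (319,195) px, between the fingers (pads at columns 215–420).

Run:
```python
from h import *
c=vision.read_camera("wrist")
g=cv2.cvtColor(c["image"],cv2.COLOR_RGB2HSV)
print(ray(c,(319,195),.09), g[195,319],g[165,318])
print(locate(c,(319,195),0))
go((.588,.272,.057,66))
```

```text
[0.59121945 0.27212321] [  1 192 137] [  4 146  94]
(array([0.59151926, 0.27473276]), np.int32(2238), 1975.3026727577671)
t 2.85 tcp [0.5863 0.2673 0.2007] [1.7994e+02 4.0000e-02 6.5840e+01] w 0.0869 f [-0.1 -0.6 -0.1]
(0.588, 0.272, 0.057, 66) -> [  5.1  -0.6 143.7] [ 0.001   0.0007 -0.0028]
```

Request:
drive_tool(
  force=15,
  moves=[
    {"x":4,"y":-1,"z":40,"rx":0,"ry":0,"rz":0,"fingers":-1},
    {"x":4,"y":-1,"z":75,"rx":0,"ry":0,"rz":0,"fingers":-1},
    {"x":4,"y":-1,"z":105,"rx":0,"ry":0,"rz":0,"fingers":-1},
    {"x":4,"y":-1,"z":130,"rx":0,"ry":0,"rz":0,"fingers":-1},
    {"x":4,"y":-1,"z":143,"rx":0,"ry":0,"rz":0,"fingers":-1},
    {"x":4,"y":-1,"z":143,"rx":0,"ry":0,"rz":0,"fingers":-1},
    {"x":4,"y":-1,"z":143,"rx":0,"ry":0,"rz":0,"fingers":1},
    {"x":4,"y":-1,"z":143,"rx":0,"ry":0,"rz":0,"fingers":1},
    {"x":4,"y":-1,"z":143,"rx":0,"ry":0,"rz":0,"fingers":1},
    {"x":4,"y":-1,"z":143,"rx":0,"ry":0,"rz":0,"fingers":1},
    {"x":4,"y":-1,"z":143,"rx":0,"ry":0,"rz":0,"fingers":1},
    {"x":4,"y":-1,"z":143,"rx":0,"ry":0,"rz":0,"fingers":1},
  ],
)

```text
time_s: 4.35
tool_pos: [0.5871, 0.273, 0.0578]
tool_rot: [179.9, -0.0, 66.0]
force: [2.0, -0.4, 1.3]
grip_width: 0.0435
grasp_force: 15.0
```

Run:
```python
from h import *
# fused caddy
L={"green":((.6212,.0377),None),"yellow":((.6465,-.0291),(.6413,-.0324)),"red":((.5549,.0125),(.5496,.0091)),"blue":((.5801,-.0539),(.5749,-.0575))}
cen=np.mean([v[0] for v in L.values()],0)+[-.001,-.001]; th=np.arctan2(.0252+.0248,.0663+.0664)
print(cen,np.degrees(th))
for k,v in L.items(): print(k,(np.array(v[0])).round(4))
go((.554,.011,.2,66),(.588,.271,.2,66))
```

```text
[ 0.599675 -0.0092  ] 20.645894915719367
green [0.6212 0.0377]
yellow [ 0.6465 -0.0291]
red [0.5549 0.0125]
blue [ 0.5801 -0.0539]
t 4.35 tcp [0.5871 0.273  0.0578] [ 1.7994e+02 -2.0000e-02  6.5980e+01] w 0.0435 f [ 2.  -0.4  1.3]
(0.554, 0.011, 0.2, 66) -> [-252.7   76.6 -142.2] [ 0.0011 -0.0004 -0.0004]
(0.588, 0.271, 0.2, 66) -> [  -1.4    1.8 -142.2] [ 0.0011 -0.0004 -0.0004]
```

Request:
drive_tool(
  moves=[
    {"x":0,"y":0,"z":-30,"rx":0,"ry":0,"rz":0,"fingers":1},
    {"x":0,"y":0,"z":-80,"rx":0,"ry":0,"rz":0,"fingers":1},
    {"x":0,"y":0,"z":-120,"rx":0,"ry":0,"rz":0,"fingers":1},
    {"x":-20,"y":6,"z":-142,"rx":0,"ry":0,"rz":0,"fingers":1},
    {"x":-60,"y":18,"z":-142,"rx":0,"ry":0,"rz":0,"fingers":1},
    {"x":-110,"y":33,"z":-142,"rx":0,"ry":0,"rz":0,"fingers":1},
    {"x":-160,"y":48,"z":-142,"rx":0,"ry":0,"rz":0,"fingers":1},
    {"x":-210,"y":64,"z":-142,"rx":0,"ry":0,"rz":0,"fingers":1},
    {"x":-240,"y":73,"z":-142,"rx":0,"ry":0,"rz":0,"fingers":1},
    {"x":-253,"y":77,"z":-142,"rx":0,"ry":0,"rz":0,"fingers":1},
    {"x":-253,"y":77,"z":-142,"rx":0,"ry":0,"rz":0,"fingers":1},
    {"x":-253,"y":77,"z":-142,"rx":0,"ry":0,"rz":0,"fingers":1},
  ],
)

```text
time_s: 5.85
tool_pos: [0.5538, 0.0133, 0.1995]
tool_rot: [-180.0, -0.1, 66.2]
force: [0.1, -0.2, -1.2]
grip_width: 0.0435
grasp_force: 15.0
```

Run:
```python
from h import *
go((.554,.011,.2,66))
c=vision.read_camera("wrist"); cv2.imwrite("pics/w3.png",c["image"][:,:,::-1])
for k,v in dict(green=(.6212,.0377),yellow=(.6465,-.0291)).items():
    p=proj(c,np.array([[*v,.0075]]))[0]; print(k,p.round(1),locate(c,p,HUE[k],.03,.0074,.0075))
```

```text
t 5.85 tcp [0.5538 0.0133 0.1995] [-1.7997e+02 -7.0000e-02  6.6160e+01] w 0.0435 f [ 0.1 -0.2 -1.2]
(0.554, 0.011, 0.2, 66) -> [-2.   1.1 -0.5] [-0.0005 -0.0011  0.0029]
green [363.  140.6] (array([0.61767035, 0.02982172]), np.int32(1379), 2250.7263513685903)
yellow [404.5 185.2] (array([ 0.64539647, -0.0310838 ]), np.int32(1932), 2039.5522084853146)
```

View pics/w3.png

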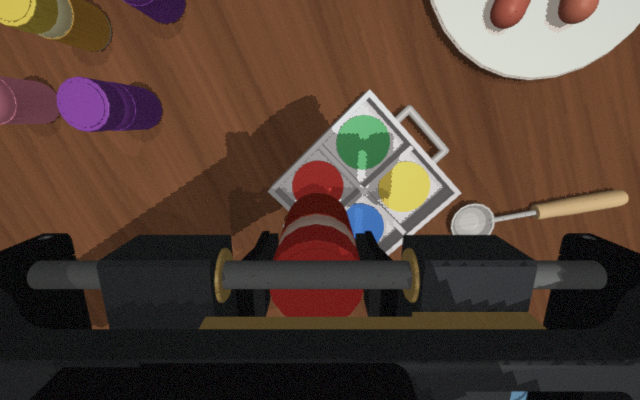

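The red jar is held upright. The green liner is at (363,142) and the yellow at (404,187), within 1.5 px of where the top camera predicts, so I'll use the top-camera caddy pose. Lowering red now.

Request:
drive_tool(
  moves=[
    {"x":0,"y":1,"z":30,"rx":0,"ry":0,"rz":0,"fingers":1},
    {"x":0,"y":1,"z":65,"rx":0,"ry":0,"rz":0,"fingers":1},
    {"x":0,"y":1,"z":95,"rx":0,"ry":0,"rz":0,"fingers":1},
    {"x":0,"y":1,"z":115,"rx":0,"ry":0,"rz":0,"fingers":1},
    {"x":0,"y":1,"z":127,"rx":0,"ry":0,"rz":0,"fingers":1},
    {"x":0,"y":1,"z":131,"rx":0,"ry":0,"rz":0,"fingers":1},
    {"x":0,"y":1,"z":133,"rx":0,"ry":0,"rz":0,"fingers":1},
    {"x":0,"y":1,"z":134,"rx":0,"ry":0,"rz":0,"fingers":1},
    {"x":0,"y":1,"z":134,"rx":0,"ry":0,"rz":0,"fingers":1},
    {"x":0,"y":1,"z":134,"rx":0,"ry":0,"rz":0,"fingers":1},
  ],
)

```text
time_s: 7.15
tool_pos: [0.5549, 0.0104, 0.0659]
tool_rot: [180.0, -0.0, 66.0]
force: [0.5, 0.1, -2.3]
grip_width: 0.0437
grasp_force: 15.0
```

Request:
drive_tool(
  moves=[
    {"x":0,"y":0,"z":1,"rx":0,"ry":0,"rz":0,"fingers":1},
    {"x":0,"y":0,"z":1,"rx":0,"ry":0,"rz":0,"fingers":1},
    {"x":0,"y":0,"z":1,"rx":0,"ry":0,"rz":0,"fingers":1},
  ],
)

```text
time_s: 7.52
tool_pos: [0.5552, 0.0104, 0.0652]
tool_rot: [179.9, -0.0, 66.0]
force: [-0.9, -0.5, 5.2]
grip_width: 0.0438
grasp_force: 15.0
```

Request:
drive_tool(
  moves=[
    {"x":0,"y":0,"z":1,"rx":0,"ry":0,"rz":0,"fingers":-1},
    {"x":0,"y":0,"z":1,"rx":0,"ry":0,"rz":0,"fingers":-1},
    {"x":0,"y":0,"z":1,"rx":0,"ry":0,"rz":0,"fingers":-1},
    {"x":0,"y":0,"z":1,"rx":0,"ry":0,"rz":0,"fingers":-1},
    {"x":0,"y":0,"z":-20,"rx":0,"ry":0,"rz":0,"fingers":-1},
    {"x":0,"y":0,"z":-60,"rx":0,"ry":0,"rz":0,"fingers":-1},
    {"x":0,"y":0,"z":-110,"rx":0,"ry":0,"rz":0,"fingers":-1},
    {"x":20,"y":-30,"z":-135,"rx":0,"ry":0,"rz":0,"fingers":-1},
    {"x":50,"y":-72,"z":-135,"rx":0,"ry":0,"rz":0.1,"fingers":-1},
    {"x":84,"y":-120,"z":-135,"rx":0,"ry":0,"rz":0.2,"fingers":-1},
    {"x":118,"y":-170,"z":-135,"rx":0,"ry":0,"rz":0.3,"fingers":-1},
    {"x":150,"y":-215,"z":-135,"rx":0,"ry":0,"rz":0.366,"fingers":-1},
    {"x":166,"y":-239,"z":-135,"rx":0,"ry":0,"rz":0.366,"fingers":-1},
    {"x":166,"y":-239,"z":-135,"rx":0,"ry":0,"rz":0.366,"fingers":-1},
    {"x":166,"y":-239,"z":-135,"rx":0,"ry":0,"rz":0.366,"fingers":-1},
    {"x":166,"y":-239,"z":-135,"rx":0,"ry":0,"rz":0.366,"fingers":-1},
  ],
)

```text
time_s: 9.52
tool_pos: [0.4049, 0.2579, 0.1997]
tool_rot: [180.0, 0.0, 44.9]
force: [0.4, 0.1, -0.4]
grip_width: 0.087
grasp_force: 0.0
```

Run:
```python
from h import *
go((.404,.26,.2,45))
c=vision.read_camera("wrist"); w=c["image"]
p=proj(c,np.array([[.404,.26,.09]]))[0]; print(p.round(1))
t=vision.read_camera("top"); k=cv2.resize(t["image"][125:205,270:390],None,fx=3.3,fy=3.3)
im=np.zeros((400+k.shape[0]-130,640,3),np.uint8); im[:k.shape[0],:k.shape[1]]=k; im=np.vstack([w[:300],k[:,:640] if k.shape[1]>=640 else np.pad(k,((0,0),(0,640-k.shape[1]),(0,0)))])
cv2.imwrite("pics/w4.png",im[:,:,::-1])
r=blob(t,(324,176),0); print("red jar in caddy",r, locate(t,(324,176),0,z0=.0755,z1=.0975)[0])
```

```text
t 9.53 tcp [0.4049 0.2579 0.1997] [179.98   0.    44.87] w 0.087 f [ 0.4  0.1 -0.4]
(0.404, 0.26, 0.2, 45) -> [ 0.8 -2.1 -0.3] [ 0.0003  0.0001 -0.0023]
[314.4 201.6]
red jar in caddy (array([323.56047198, 178.97345133]), np.int32(339)) [0.54469371 0.01067447]
```

View pics/w4.png

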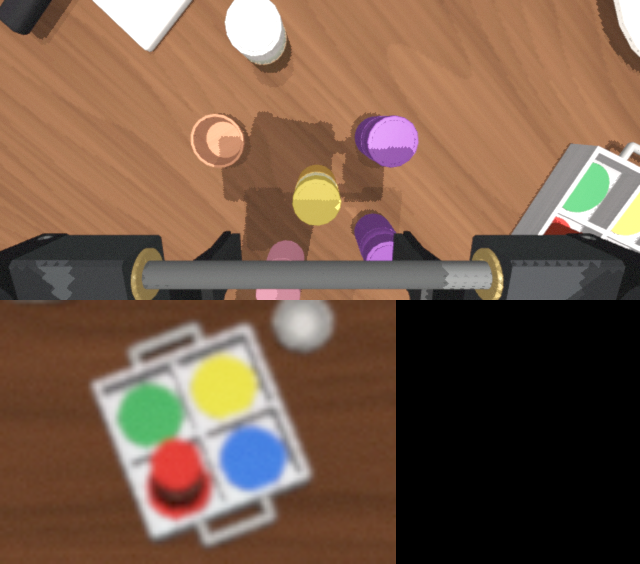

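The red jar stands in its cell. The yellow cap is centred at (317,202), in line with the prediction, and the two purple jars at (388,140) and (380,250) leave room for the right finger. Grasping yellow.

Request:
drive_tool(
  force=15,
  moves=[
    {"x":1,"y":0,"z":40,"rx":0,"ry":0,"rz":0,"fingers":-1},
    {"x":1,"y":0,"z":75,"rx":0,"ry":0,"rz":0,"fingers":-1},
    {"x":1,"y":0,"z":105,"rx":0,"ry":0,"rz":0,"fingers":-1},
    {"x":1,"y":0,"z":130,"rx":0,"ry":0,"rz":0,"fingers":-1},
    {"x":1,"y":0,"z":142,"rx":0,"ry":0,"rz":0,"fingers":-1},
    {"x":1,"y":0,"z":142,"rx":0,"ry":0,"rz":0,"fingers":-1},
    {"x":1,"y":0,"z":142,"rx":0,"ry":0,"rz":0,"fingers":1},
    {"x":1,"y":0,"z":142,"rx":0,"ry":0,"rz":0,"fingers":1},
    {"x":1,"y":0,"z":142,"rx":0,"ry":0,"rz":0,"fingers":1},
    {"x":1,"y":0,"z":142,"rx":0,"ry":0,"rz":0,"fingers":1},
    {"x":1,"y":0,"z":142,"rx":0,"ry":0,"rz":0,"fingers":1},
    {"x":1,"y":0,"z":142,"rx":0,"ry":0,"rz":0,"fingers":1},
  ],
)

```text
time_s: 11.12
tool_pos: [0.4048, 0.2599, 0.0576]
tool_rot: [180.0, -0.0, 45.0]
force: [1.0, -0.9, -0.1]
grip_width: 0.0436
grasp_force: 15.0
```

Run:
```python
from h import *
t=vision.read_camera("top"); print("red jar",ray(t,(323.9,174.4),.0975))
go((.404,.26,.2,45),(.646,-.0295,.2,66))
```

```text
red jar [0.55530419 0.00935273]
t 11.18 tcp [0.4048 0.2599 0.0576] [179.98  -0.    45.02] w 0.0438 f [ 0.7 -0.7  0. ]
(0.404, 0.26, 0.2, 45) -> [  -0.5   -0.6 -142.4] [ 0.0003 -0.0001  0.0004]
(0.646, -0.0295, 0.2, 66) -> [ -34.2  375.2 -142.3] [ 3.000e-04  0.000e+00 -3.662e-01]
```

Request:
drive_tool(
  moves=[
    {"x":0,"y":0,"z":-30,"rx":0,"ry":0,"rz":0,"fingers":1},
    {"x":0,"y":0,"z":-80,"rx":0,"ry":0,"rz":0,"fingers":1},
    {"x":0,"y":0,"z":-120,"rx":0,"ry":0,"rz":0,"fingers":1},
    {"x":-2,"y":20,"z":-142,"rx":0,"ry":0,"rz":0,"fingers":1},
    {"x":-5,"y":60,"z":-142,"rx":0,"ry":0,"rz":-0.05,"fingers":1},
    {"x":-10,"y":110,"z":-142,"rx":0,"ry":0,"rz":-0.1,"fingers":1},
    {"x":-15,"y":160,"z":-142,"rx":0,"ry":0,"rz":-0.15,"fingers":1},
    {"x":-19,"y":210,"z":-142,"rx":0,"ry":0,"rz":-0.2,"fingers":1},
    {"x":-24,"y":260,"z":-142,"rx":0,"ry":0,"rz":-0.26,"fingers":1},
    {"x":-28,"y":310,"z":-142,"rx":0,"ry":0,"rz":-0.32,"fingers":1},
    {"x":-32,"y":350,"z":-142,"rx":0,"ry":0,"rz":-0.366,"fingers":1},
    {"x":-34,"y":370,"z":-142,"rx":0,"ry":0,"rz":-0.366,"fingers":1},
    {"x":-34,"y":375,"z":-142,"rx":0,"ry":0,"rz":-0.366,"fingers":1},
    {"x":-34,"y":375,"z":-142,"rx":0,"ry":0,"rz":-0.366,"fingers":1},
    {"x":-34,"y":375,"z":-142,"rx":0,"ry":0,"rz":-0.366,"fingers":1},
  ],
)

```text
time_s: 13.05
tool_pos: [0.6452, -0.027, 0.2]
tool_rot: [-180.0, -0.0, 66.1]
force: [-0.1, -0.2, -1.6]
grip_width: 0.0438
grasp_force: 15.0
```

Run:
```python
from h import *
go((.646,-.0295,.066,66))
```

```text
t 13.05 tcp [ 0.6452 -0.027   0.2   ] [-1.800e+02 -1.000e-02  6.614e+01] w 0.0438 f [-0.1 -0.2 -1.6]
(0.646, -0.0295, 0.066, 66) -> [ -2.    1.7 134. ] [-0.     -0.0002  0.0025]
```

Request:
drive_tool(
  moves=[
    {"x":0,"y":0,"z":30,"rx":0,"ry":0,"rz":0,"fingers":1},
    {"x":0,"y":0,"z":65,"rx":0,"ry":0,"rz":0,"fingers":1},
    {"x":0,"y":0,"z":95,"rx":0,"ry":0,"rz":0,"fingers":1},
    {"x":0,"y":0,"z":115,"rx":0,"ry":0,"rz":0,"fingers":1},
    {"x":0,"y":0,"z":127,"rx":0,"ry":0,"rz":0,"fingers":1},
    {"x":0,"y":0,"z":131,"rx":0,"ry":0,"rz":0,"fingers":1},
    {"x":0,"y":0,"z":133,"rx":0,"ry":0,"rz":0,"fingers":1},
    {"x":0,"y":0,"z":134,"rx":0,"ry":0,"rz":0,"fingers":1},
    {"x":0,"y":0,"z":135,"rx":0,"ry":0,"rz":0,"fingers":1},
    {"x":0,"y":0,"z":135,"rx":0,"ry":0,"rz":0,"fingers":1},
    {"x":0,"y":0,"z":135,"rx":0,"ry":0,"rz":0,"fingers":1},
  ],
)

```text
time_s: 14.42
tool_pos: [0.6463, -0.0291, 0.0651]
tool_rot: [179.9, -0.0, 66.0]
force: [0.3, -0.9, 1.6]
grip_width: 0.0437
grasp_force: 15.0
```

Run:
```python
from h import *
go((.428,-.255,.2,66))
```

```text
t 14.43 tcp [ 0.6463 -0.0291  0.0651] [ 1.7994e+02 -1.0000e-02  6.5990e+01] w 0.0437 f [ 0.3 -0.9  1.6]
(0.428, -0.255, 0.2, 66) -> [-295.1 -107.4 -135. ] [ 0.001  -0.0002 -0.0002]
```

Request:
drive_tool(
  moves=[
    {"x":0,"y":0,"z":0,"rx":0,"ry":0,"rz":0,"fingers":-1},
    {"x":0,"y":0,"z":0,"rx":0,"ry":0,"rz":0,"fingers":-1},
    {"x":0,"y":0,"z":0,"rx":0,"ry":0,"rz":0,"fingers":-1},
    {"x":0,"y":0,"z":0,"rx":0,"ry":0,"rz":0,"fingers":-1},
    {"x":0,"y":0,"z":-20,"rx":0,"ry":0,"rz":0,"fingers":-1},
    {"x":0,"y":0,"z":-60,"rx":0,"ry":0,"rz":0,"fingers":-1},
    {"x":0,"y":0,"z":-110,"rx":0,"ry":0,"rz":0,"fingers":-1},
    {"x":-30,"y":-11,"z":-135,"rx":0,"ry":0,"rz":0,"fingers":-1},
    {"x":-80,"y":-29,"z":-135,"rx":0,"ry":0,"rz":0,"fingers":-1},
    {"x":-130,"y":-47,"z":-135,"rx":0,"ry":0,"rz":0,"fingers":-1},
    {"x":-180,"y":-66,"z":-135,"rx":0,"ry":0,"rz":0,"fingers":-1},
    {"x":-230,"y":-84,"z":-135,"rx":0,"ry":0,"rz":0,"fingers":-1},
    {"x":-275,"y":-100,"z":-135,"rx":0,"ry":0,"rz":0,"fingers":-1},
    {"x":-295,"y":-107,"z":-135,"rx":0,"ry":0,"rz":0,"fingers":-1},
    {"x":-295,"y":-107,"z":-135,"rx":0,"ry":0,"rz":0,"fingers":-1},
    {"x":-295,"y":-107,"z":-135,"rx":0,"ry":0,"rz":0,"fingers":-1},
    {"x":-295,"y":-107,"z":-135,"rx":0,"ry":0,"rz":0,"fingers":-1},
  ],
)

```text
time_s: 16.55
tool_pos: [0.4293, -0.2536, 0.1999]
tool_rot: [180.0, -0.0, 66.2]
force: [0.5, 0.3, -0.5]
grip_width: 0.0865
grasp_force: 0.0
```

```bash
cat > look.py <<'E'
from h import *
import sys
x,y,n=float(sys.argv[1]),float(sys.argv[2]),sys.argv[3]
go((x,y,.2,66))
c=vision.read_camera("wrist"); w=c["image"]
print(proj(c,np.array([[x,y,.09]]))[0].round(1))
t=vision.read_camera("top"); k=cv2.resize(t["image"][125:205,270:390],None,fx=3.3,fy=3.3)
im=np.vstack([w[:300],np.pad(k,((0,0),(0,640-k.shape[1]),(0,0)))])
cv2.imwrite(f"pics/{n}.png",im[:,:,::-1])
E
python3 look.py .428 -.255 w5
```

```text
t 16.55 tcp [ 0.4293 -0.2536  0.1999] [ 1.7997e+02 -2.0000e-02  6.6160e+01] w 0.0865 f [ 0.5  0.3 -0.5]
(0.428, -0.255, 0.2, 66) -> [-1.8 -0.6 -0.1] [ 0.0006 -0.0004  0.0028]
[315.8 204.4]
```

View pics/w5.png

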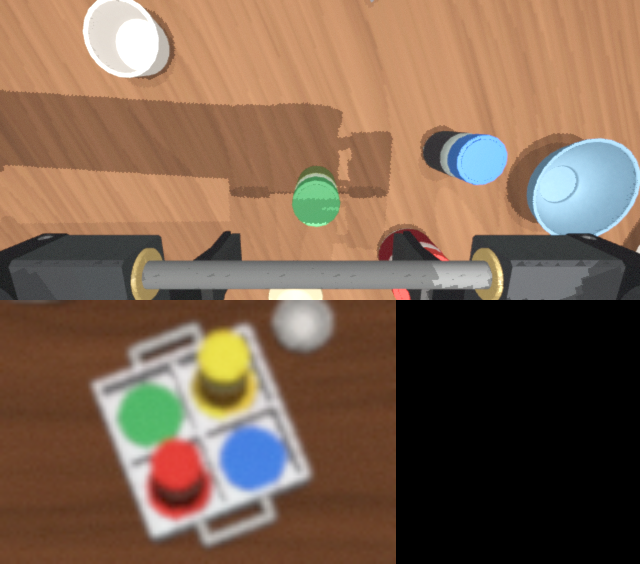

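Red and yellow stand in their cells. The green cap is centred at (316,203) against a predicted (316,204). Grasping green.

Request:
drive_tool(
  force=15,
  moves=[
    {"x":0,"y":0,"z":40,"rx":0,"ry":0,"rz":0,"fingers":-1},
    {"x":0,"y":0,"z":75,"rx":0,"ry":0,"rz":0,"fingers":-1},
    {"x":0,"y":0,"z":105,"rx":0,"ry":0,"rz":0,"fingers":-1},
    {"x":0,"y":0,"z":130,"rx":0,"ry":0,"rz":0,"fingers":-1},
    {"x":0,"y":0,"z":142,"rx":0,"ry":0,"rz":0,"fingers":-1},
    {"x":0,"y":0,"z":142,"rx":0,"ry":0,"rz":0,"fingers":-1},
    {"x":0,"y":0,"z":142,"rx":0,"ry":0,"rz":0,"fingers":1},
    {"x":0,"y":0,"z":142,"rx":0,"ry":0,"rz":0,"fingers":1},
    {"x":0,"y":0,"z":142,"rx":0,"ry":0,"rz":0,"fingers":1},
    {"x":0,"y":0,"z":142,"rx":0,"ry":0,"rz":0,"fingers":1},
    {"x":0,"y":0,"z":142,"rx":0,"ry":0,"rz":0,"fingers":1},
    {"x":0,"y":0,"z":142,"rx":0,"ry":0,"rz":0,"fingers":1},
  ],
)

```text
time_s: 18.15
tool_pos: [0.4281, -0.2551, 0.0576]
tool_rot: [-180.0, 0.0, 66.0]
force: [-0.7, 0.3, 1.4]
grip_width: 0.0434
grasp_force: 15.0
```

Run:
```python
from h import *
go((.6205,.037,.2,66))
```

```text
t 18.15 tcp [ 0.4281 -0.2551  0.0576] [-1.800e+02  1.000e-02  6.599e+01] w 0.0434 f [-0.7  0.3  1.4]
(0.6205, 0.037, 0.2, 66) -> [ 345.1   56.9 -142.4] [-0.      0.0002 -0.0001]
```

Request:
drive_tool(
  moves=[
    {"x":0,"y":0,"z":-30,"rx":0,"ry":0,"rz":0,"fingers":1},
    {"x":0,"y":0,"z":-80,"rx":0,"ry":0,"rz":0,"fingers":1},
    {"x":0,"y":0,"z":-120,"rx":0,"ry":0,"rz":0,"fingers":1},
    {"x":20,"y":3,"z":-142,"rx":0,"ry":0,"rz":0,"fingers":1},
    {"x":60,"y":10,"z":-142,"rx":0,"ry":0,"rz":0,"fingers":1},
    {"x":110,"y":18,"z":-142,"rx":0,"ry":0,"rz":0,"fingers":1},
    {"x":160,"y":26,"z":-142,"rx":0,"ry":0,"rz":0,"fingers":1},
    {"x":210,"y":35,"z":-142,"rx":0,"ry":0,"rz":0,"fingers":1},
    {"x":260,"y":43,"z":-142,"rx":0,"ry":0,"rz":0,"fingers":1},
    {"x":305,"y":50,"z":-142,"rx":0,"ry":0,"rz":0,"fingers":1},
    {"x":335,"y":55,"z":-142,"rx":0,"ry":0,"rz":0,"fingers":1},
    {"x":345,"y":57,"z":-142,"rx":0,"ry":0,"rz":0,"fingers":1},
    {"x":345,"y":57,"z":-142,"rx":0,"ry":0,"rz":0,"fingers":1},
    {"x":345,"y":57,"z":-142,"rx":0,"ry":0,"rz":0,"fingers":1},
    {"x":345,"y":57,"z":-142,"rx":0,"ry":0,"rz":0,"fingers":1},
  ],
)

```text
time_s: 20.02
tool_pos: [0.6203, 0.0351, 0.1996]
tool_rot: [180.0, 0.1, 65.9]
force: [0.5, -0.2, -2.7]
grip_width: 0.0436
grasp_force: 15.0
```

Request:
drive_tool(
  moves=[
    {"x":0,"y":0,"z":30,"rx":0,"ry":0,"rz":0,"fingers":1},
    {"x":0,"y":0,"z":65,"rx":0,"ry":0,"rz":0,"fingers":1},
    {"x":0,"y":0,"z":95,"rx":0,"ry":0,"rz":0,"fingers":1},
    {"x":0,"y":0,"z":115,"rx":0,"ry":0,"rz":0,"fingers":1},
    {"x":0,"y":0,"z":127,"rx":0,"ry":0,"rz":0,"fingers":1},
    {"x":0,"y":0,"z":131,"rx":0,"ry":0,"rz":0,"fingers":1},
    {"x":0,"y":0,"z":133,"rx":0,"ry":0,"rz":0,"fingers":1},
    {"x":0,"y":0,"z":134,"rx":0,"ry":0,"rz":0,"fingers":1},
    {"x":0,"y":0,"z":135,"rx":0,"ry":0,"rz":0,"fingers":1},
    {"x":0,"y":0,"z":135,"rx":0,"ry":0,"rz":0,"fingers":1},
    {"x":0,"y":0,"z":135,"rx":0,"ry":0,"rz":0,"fingers":1},
  ],
)

```text
time_s: 21.4
tool_pos: [0.621, 0.037, 0.0652]
tool_rot: [179.9, -0.0, 66.0]
force: [-0.3, 0.1, 1.8]
grip_width: 0.0435
grasp_force: 15.0
```

Run:
```python
from h import *
go((.6205,.037,.065,66),(.575,-.277,.2,66))
```

```text
t 21.4 tcp [0.621  0.037  0.0652] [ 1.7994e+02 -2.0000e-02  6.6000e+01] w 0.0435 f [-0.3  0.1  1.8]
(0.6205, 0.037, 0.065, 66) -> [-0.2 -0.4  0.2] [ 0.001  -0.0003 -0.0001]
(0.575, -0.277, 0.2, 66) -> [-305.5   85.9 -134.8] [ 0.001  -0.0003 -0.0001]
```

Green is seated. Releasing it and going to blue.

Request:
drive_tool(
  moves=[
    {"x":0,"y":0,"z":0,"rx":0,"ry":0,"rz":0,"fingers":-1},
    {"x":0,"y":0,"z":0,"rx":0,"ry":0,"rz":0,"fingers":-1},
    {"x":0,"y":0,"z":0,"rx":0,"ry":0,"rz":0,"fingers":-1},
    {"x":0,"y":0,"z":0,"rx":0,"ry":0,"rz":0,"fingers":-1},
    {"x":0,"y":0,"z":-20,"rx":0,"ry":0,"rz":0,"fingers":-1},
    {"x":0,"y":0,"z":-60,"rx":0,"ry":0,"rz":0,"fingers":-1},
    {"x":0,"y":0,"z":-110,"rx":0,"ry":0,"rz":0,"fingers":-1},
    {"x":-30,"y":8,"z":-135,"rx":0,"ry":0,"rz":0,"fingers":-1},
    {"x":-80,"y":22,"z":-135,"rx":0,"ry":0,"rz":0,"fingers":-1},
    {"x":-130,"y":37,"z":-135,"rx":0,"ry":0,"rz":0,"fingers":-1},
    {"x":-180,"y":51,"z":-135,"rx":0,"ry":0,"rz":0,"fingers":-1},
    {"x":-230,"y":65,"z":-135,"rx":0,"ry":0,"rz":0,"fingers":-1},
    {"x":-280,"y":79,"z":-135,"rx":0,"ry":0,"rz":0,"fingers":-1},
    {"x":-305,"y":86,"z":-135,"rx":0,"ry":0,"rz":0,"fingers":-1},
    {"x":-305,"y":86,"z":-135,"rx":0,"ry":0,"rz":0,"fingers":-1},
    {"x":-305,"y":86,"z":-135,"rx":0,"ry":0,"rz":0,"fingers":-1},
    {"x":-305,"y":86,"z":-135,"rx":0,"ry":0,"rz":0,"fingers":-1},
  ],
)

```text
time_s: 23.52
tool_pos: [0.5758, -0.2742, 0.2002]
tool_rot: [180.0, -0.0, 66.2]
force: [-0.1, 0.1, -0.4]
grip_width: 0.0871
grasp_force: 0.0
```

```bash
python3 look.py .575 -.277 w6
```

```text
t 23.52 tcp [ 0.5758 -0.2742  0.2002] [ 1.7997e+02 -3.0000e-02  6.6190e+01] w 0.0871 f [-0.1  0.1 -0.4]
(0.575, -0.277, 0.2, 66) -> [-2.9  0.4  0.2] [ 0.0006 -0.0005  0.0033]
[316.9 205.5]
```

View pics/w6.png

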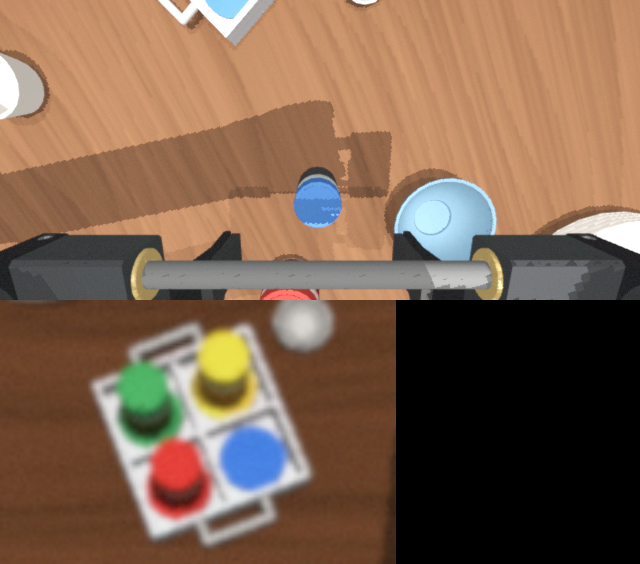

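Green, yellow and red stand in their cells. The blue cap is at (318,203) against a predicted (317,205), and the bowl's edge at column 395 is clear of the finger. Grasping blue.

Request:
drive_tool(
  force=15,
  moves=[
    {"x":0,"y":0,"z":40,"rx":0,"ry":0,"rz":0,"fingers":-1},
    {"x":0,"y":0,"z":75,"rx":0,"ry":0,"rz":0,"fingers":-1},
    {"x":0,"y":0,"z":105,"rx":0,"ry":0,"rz":0,"fingers":-1},
    {"x":0,"y":0,"z":130,"rx":0,"ry":0,"rz":0,"fingers":-1},
    {"x":0,"y":0,"z":142,"rx":0,"ry":0,"rz":0,"fingers":-1},
    {"x":0,"y":0,"z":142,"rx":0,"ry":0,"rz":0,"fingers":-1},
    {"x":0,"y":0,"z":142,"rx":0,"ry":0,"rz":0,"fingers":1},
    {"x":0,"y":0,"z":142,"rx":0,"ry":0,"rz":0,"fingers":1},
    {"x":0,"y":0,"z":142,"rx":0,"ry":0,"rz":0,"fingers":1},
    {"x":0,"y":0,"z":142,"rx":0,"ry":0,"rz":0,"fingers":1},
    {"x":0,"y":0,"z":142,"rx":0,"ry":0,"rz":0,"fingers":1},
    {"x":0,"y":0,"z":142,"rx":0,"ry":0,"rz":0,"fingers":1},
  ],
)

```text
time_s: 25.12
tool_pos: [0.5751, -0.2768, 0.0576]
tool_rot: [180.0, 0.0, 66.0]
force: [0.2, -0.3, 0.1]
grip_width: 0.044
grasp_force: 15.0
```

Run:
```python
from h import *
go((.5795,-.0545,.2,66))
```

```text
t 25.12 tcp [ 0.5751 -0.2768  0.0576] [1.7999e+02 1.0000e-02 6.5990e+01] w 0.044 f [ 0.2 -0.3  0.1]
(0.5795, -0.0545, 0.2, 66) -> [ 204.8  -86.4 -142.4] [ 0.0002  0.0001 -0.0001]
```

Request:
drive_tool(
  moves=[
    {"x":0,"y":0,"z":-30,"rx":0,"ry":0,"rz":0,"fingers":1},
    {"x":0,"y":0,"z":-80,"rx":0,"ry":0,"rz":0,"fingers":1},
    {"x":0,"y":0,"z":-120,"rx":0,"ry":0,"rz":0,"fingers":1},
    {"x":20,"y":-8,"z":-142,"rx":0,"ry":0,"rz":0,"fingers":1},
    {"x":60,"y":-25,"z":-142,"rx":0,"ry":0,"rz":0,"fingers":1},
    {"x":105,"y":-44,"z":-142,"rx":0,"ry":0,"rz":0,"fingers":1},
    {"x":150,"y":-63,"z":-142,"rx":0,"ry":0,"rz":0,"fingers":1},
    {"x":185,"y":-78,"z":-142,"rx":0,"ry":0,"rz":0,"fingers":1},
    {"x":205,"y":-86,"z":-142,"rx":0,"ry":0,"rz":0,"fingers":1},
    {"x":205,"y":-86,"z":-142,"rx":0,"ry":0,"rz":0,"fingers":1},
    {"x":205,"y":-86,"z":-142,"rx":0,"ry":0,"rz":0,"fingers":1},
    {"x":205,"y":-86,"z":-142,"rx":0,"ry":0,"rz":0,"fingers":1},
  ],
)

```text
time_s: 26.62
tool_pos: [0.5796, -0.0561, 0.1991]
tool_rot: [-180.0, 0.0, 65.9]
force: [1.1, -0.3, -1.6]
grip_width: 0.0441
grasp_force: 15.0
```

Request:
drive_tool(
  moves=[
    {"x":0,"y":0,"z":30,"rx":0,"ry":0,"rz":0,"fingers":1},
    {"x":0,"y":0,"z":65,"rx":0,"ry":0,"rz":0,"fingers":1},
    {"x":0,"y":0,"z":95,"rx":0,"ry":0,"rz":0,"fingers":1},
    {"x":0,"y":0,"z":115,"rx":0,"ry":0,"rz":0,"fingers":1},
    {"x":0,"y":0,"z":127,"rx":0,"ry":0,"rz":0,"fingers":1},
    {"x":0,"y":0,"z":131,"rx":0,"ry":0,"rz":0,"fingers":1},
    {"x":0,"y":0,"z":133,"rx":0,"ry":0,"rz":0,"fingers":1},
    {"x":0,"y":0,"z":134,"rx":0,"ry":0,"rz":0,"fingers":1},
    {"x":0,"y":0,"z":135,"rx":0,"ry":0,"rz":0,"fingers":1},
    {"x":0,"y":0,"z":135,"rx":0,"ry":0,"rz":0,"fingers":1},
    {"x":0,"y":0,"z":135,"rx":0,"ry":0,"rz":0,"fingers":1},
  ],
)

```text
time_s: 28.0
tool_pos: [0.5803, -0.0545, 0.0651]
tool_rot: [179.9, -0.0, 66.0]
force: [-0.2, -0.9, 1.2]
grip_width: 0.0439
grasp_force: 15.0
```

Release, rise and back off to the side for a final look.

Request:
drive_tool(
  moves=[
    {"x":0,"y":0,"z":0,"rx":0,"ry":0,"rz":0,"fingers":-1},
    {"x":0,"y":0,"z":0,"rx":0,"ry":0,"rz":0,"fingers":-1},
    {"x":0,"y":0,"z":0,"rx":0,"ry":0,"rz":0,"fingers":-1},
    {"x":0,"y":0,"z":0,"rx":0,"ry":0,"rz":0,"fingers":-1},
    {"x":0,"y":0,"z":-20,"rx":0,"ry":0,"rz":0,"fingers":-1},
    {"x":0,"y":0,"z":-60,"rx":0,"ry":0,"rz":0,"fingers":-1},
    {"x":0,"y":0,"z":-110,"rx":0,"ry":0,"rz":0,"fingers":-1},
    {"x":-30,"y":13,"z":-150,"rx":0,"ry":0,"rz":0,"fingers":-1},
    {"x":-80,"y":36,"z":-150,"rx":0,"ry":0,"rz":0,"fingers":-1},
    {"x":-130,"y":58,"z":-150,"rx":0,"ry":0,"rz":0,"fingers":-1},
    {"x":-180,"y":80,"z":-150,"rx":0,"ry":0,"rz":0,"fingers":-1},
    {"x":-220,"y":98,"z":-150,"rx":0,"ry":0,"rz":0,"fingers":-1},
    {"x":-220,"y":98,"z":-150,"rx":0,"ry":0,"rz":0,"fingers":-1},
    {"x":-220,"y":98,"z":-150,"rx":0,"ry":0,"rz":0,"fingers":-1},
    {"x":-220,"y":98,"z":-150,"rx":0,"ry":0,"rz":0,"fingers":-1},
  ],
)

```text
time_s: 29.88
tool_pos: [0.5805, -0.2931, 0.2155]
tool_rot: [180.0, -0.0, 66.2]
force: [0.4, 0.9, 0.9]
grip_width: 0.0866
grasp_force: 0.0
```

Run:
```python
from h import *
C=cams()
k=cv2.resize(C["top"]["image"][125:205,270:390],None,fx=3,fy=3,interpolation=2)
s=cv2.resize(C["scene"]["image"][100:310,200:470],None,fx=1.6,fy=1.6)
im=np.zeros((max(k.shape[0],s.shape[0]),k.shape[1]+s.shape[1],3),np.uint8); im[:k.shape[0],:k.shape[1]]=k; im[:s.shape[0],k.shape[1]:]=s
cv2.imwrite("pics/f.png",im[:,:,::-1]); print(im.shape)
```

```text
(336, 792, 3)
```

View pics/f.png

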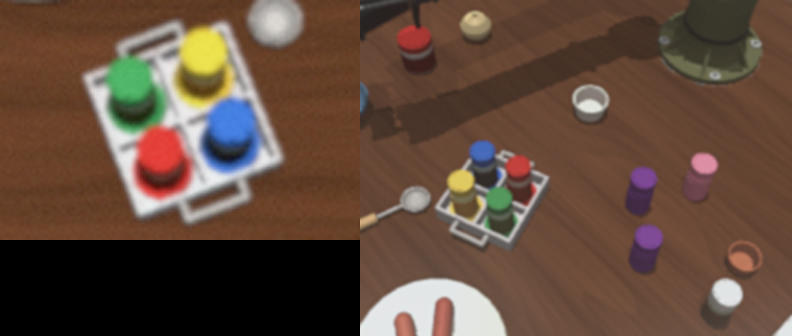

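All four jars stand upright on their matching liners: in the left view green (132,80), yellow (203,55), red (162,150) and blue (232,125). The white and preserve jars have not moved.

```bash
python3 -c "
from cell import workorder
print(workorder.sign_off())"
```

```text
the job is handed in; nothing more can be done
None
```

The red, yellow, green and blue jars stand upright in the caddy cells matching their caps, the white-capped and preserve jars were left where they stood, and the job was handed in at about 30 s.

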